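# Switch the boss feeder to its empty chute and feed one boss

### The job

One chute of the boss feeder is loaded already: press down the raised end of the seesaw gate until it has rocked fully over to the empty chute's side. Then gently push the boss waiting on the infeed ledge over the lip with a fingertip, so that it drops onto the gate and rolls down into the empty chute. Do not grip, lift or carry anything, and leave the other bosses and the things lying about where they are.

Things in the scene. Friction and masses are not known exactly. Their poses are not given: they have to be found in the camera images.
- feeder: Fixed dark grey sheet-metal gravity feeder, base 130 x 490 x 6 mm, frame up to 154 mm high. Origin: centre of the base's underside on the bench, z up, long direction y: loaded chute at +y, empty chute at -y (the robot's right), seesaw gate over the middle, infeed ledge above the gate's +y half. All y and z given elsewhere are in this frame.
- lip (a point): Middle of the infeed ledge's open edge (y=12, z=150 mm). The ledge, a plate 72 mm wide in x, runs from here to y=100 mm, sinking to z=146 mm; edge strips 5 mm high at x=+-33 to 36 mm; a 2 mm high ridge across at y=49 to 52 mm behind the waiting boss; otherwise open above and behind. A boss pushed to -y rolls over the lip and drops 50 mm onto the gate's middle.
- pivot (a point): Middle of the gate's pivot line (feeder x axis direction), z=97 mm. The gate's floor has its upper face 3 mm above this. The -y half of the gate is open from above, the +y half lies under the ledge.
- empty_chute (a point): Floor of the empty chute at its stop wall (y=-235, z=32 mm). The chute is open-topped, 66 mm wide inside, walls 24 mm, and falls outwards with slope 0.25 from under the gate's end (y=-100, z=66 mm). The loaded chute is its mirror image at +y.
- gate (a joint): Seesaw gate: bright steel channel 220 mm long (along y), 68 mm wide, flanges 13 mm high and 62 mm apart inside. Value in rad: 0 level; negative = +y end down (feeds the loaded chute), positive = -y end down (feeds the empty chute). Stops at -0.26 and +0.26; starts at -0.26 to -0.18. Stiff pivot (0.3 N m, about 3 N at the end): it stays where it is left.
- gate_end (a point): Point on the upper face of the gate's floor, mid width, 10 mm in from its -y end (100 mm from the pivot); moves with the gate: about 126 mm high with that end fully up, 74 mm fully down.
- boss: The waiting boss: plain steel tube piece (weld boss), 28 mm diameter, 56 mm long, about 0.14 kg, lying across the infeed ledge (axis along the feeder's x), touching the ridge. Origin at its centre, which starts at about y=43 mm, z=162 mm in the feeder's frame; its x axis is the tube axis, y and z turn as it rolls. Lightly oiled: friction about 0.35 against everything.
- lane0: Boss like the waiting one, already lying in the loaded (+y) chute: the one against the end wall. Origin at its centre. Leave alone.
- lane1: Boss like the waiting one, already lying in the loaded (+y) chute: the middle one. Origin at its centre. Leave alone.
- lane2: Boss like the waiting one, already lying in the loaded (+y) chute: the one nearest the gate. Origin at its centre. Leave alone.
- spare_a: Spare boss standing on end on the bench beside the feeder, robot's side (28 mm diameter, 56 mm high, origin under its centre). Leave alone.
- spare_b: Spare boss standing on end on the bench on the feeder's far side (28 mm diameter, 56 mm high, origin under its centre). Leave alone.
- pliers: Needle-nose pliers lying open on the bench beyond the feeder, 160 mm long, 75 mm over the handles, 14 mm high. Leave alone.
- weight: Steel block 100 x 50 x 35 mm on the bench beyond the feeder, origin under its centre. Leave alone.
- nozzle: White ceramic gas nozzle standing on the bench on the robot's side of the feeder, 32 mm diameter, 48 mm high, origin under its centre. Leave alone.
- cup: Open steel cup, 80 mm diameter, 80 mm high, on the bench to the robot's left, origin under its centre. Leave alone.
Mind the look-alikes: they are no part of the job. Leave any blue or green look-alike of the boss alone.

How it is judged (in metres and radians):
On the way, in this order (a step that is already met when the one before it is completed fails the run):
1. the gate is rocked fully over to the empty chute's side while the boss still waits on the ledge (value of joint gate above 0.21 rad and z of boss in the frame of feeder above 0.15 m), for 0.2 s.
2. the boss has come down onto the gate, still rocked over (value of joint gate above 0.21 rad and z of boss in the frame of feeder below 0.14 m and y of boss in the frame of feeder between -0.11 and 0.06 m and contact force between boss and gate above 0.1 N).
At the end, for the whole second after the job is handed in: The gate stays rocked over to the empty (-y) side (joint above 0.21 of 0.26 rad) and the boss that waited on the ledge lies at rest in the empty chute, more than 150 mm from the pivot towards its stop wall (value of joint gate above 0.21 rad and y of boss in the frame of feeder between -0.235 and -0.15 m and x of boss in the frame of feeder between -0.035 and 0.035 m and z of boss in the frame of feeder between 0.035 and 0.08 m and linear speed of boss below 0.02 m/s); the robot touches nothing.
It fails at once if the boss is lifted more than about 25 mm above where it waits (z of boss in the frame of feeder above 0.188 m).
It fails at once if the boss is squeezed or pushed hard (over 25 N) (contact force between the fingers and boss above 25 N).
It fails at once if another boss or a bystander is moved more than 20 mm (distance of any of lane0, lane1, lane2, spare_a, spare_b, pliers, weight, nozzle, cup from where it was at the start of the episode above 0.02 m).
It also fails if it takes over 40 s, if anything falls off the work surface, if the arm or the gripper's body presses on something with over 40 N, if the wrist force passes 120 N, or if a joint passes its speed limit or range.

### The arm

A 6-joint arm with a two-finger parallel gripper is mounted at the origin on the work surface. World frame = base frame: x ahead of the robot, y to its left, z up, the work surface at z = 0. Lengths are in mm, angles in rad, forces in N, time in s.
With the tool pointing down it reaches from about 350 to 975 mm from the base axis. Payload 7.1 kg.
Tool frame: the origin (TCP) lies at the centre of the arm's flange, where the gripper is bolted on; the fingertips stand 182 mm ahead of it and the grasp point (between the pads) lies 163 mm ahead of it; x points along the fingers, y is the direction in which the jaws open and shut, and the axes are right-handed (so a half turn about x gives the same grasp; the last joint's range is limited). The gripper opens to 88 mm and grips with 3 to 60 N. Pads are 20 mm wide; open, the fingers measure 115 mm over their backs; the gripper's body (75 mm by 178 mm) begins 61 mm behind the grasp point.
Start: joints at [1.329, 0.423, 1.63, -0, 1.089, -0.019], TCP at [138.07, 609.543, 404.675] pointing down, gripper open.
Joint ranges: [-3, 3], [-0.9, 2.11], [0.09, 2.58], [-1.31, 4.45], [0.11, 2.69], [-2.54, 2.54]. Speed limits (rad/s): [2.39, 2.39, 3.01, 3.14, 3.14, 3.14].

### API

Orientations are given as a rotation vector (axis times angle).
In Python, from workcell import readout, viewer, workorder, models gives the robot as it stands. The module is installed in compiled form; this text tells all that it offers.
- The arm moves only by the tool apply_moves, never from a script. Its argument "commands" is a list that holds one entry, the list of rows, each a list of 4 numbers: the shift along the world's x, y, z in m, then the turn about the world's z in rad. A call has 1 to 8 rows; each row is the pose to reach, as a shift and turn from the pose commanded when the call began; what a row does not reach only later rows make up. A row lasts 1/8 s, in which the tool goes at most 62.5 mm and 10.7 degrees, less where a joint would pass 70% of its speed; a pose out of reach is approached as far as the arm can. A call with a gripper value outside its range is refused whole. "gripper" is the finger opening in m, from 0 to 0.0878, set as the call begins (left out, the last holds). The fingers move at their own pace and stop on an object; the grip force is fixed at half the most. Time passes only in rows, so rows that repeat a pose let the fingers close. It gives the time, the measured TCP pose, the force and the opening at its end, in the units of the state.
- readout.get_obs(): the state, without advancing time (a new reading comes with each control period).
- viewer.get_image(name): name is "side" or "top"; returns a dict with "color" (480x640x3 uint8, red, green, blue), "vertical_fov" (degrees; the focal length in pixels is half the picture's height over the tangent of half this angle, whatever the lens; pixels are square), "cx", "cy" (the principal point, pixels), "D" ([k1, k2, p1, p2, k3] as OpenCV has them; the pictures are not rectified), "rvec" (rotation vector, rad) and "tvec" (3), from world to camera coordinates, as OpenCV has them. Camera axes: x right, y down, z forward; pixel columns grow to the right and rows downward; lengths in mm; the calibration is good to about 2 mm. A picture is of the moment at which its call begins. There is no depth.
- workorder.close_job(): hands the job in, once; it reports no verdict.
Trained networks look in the newest picture that a camera, given by its name, has taken for a name from the list of things; names that differ only in an ending like _2 or _b are one class to them, and where a whole thing is asked for, a point or a joint stands for the part that bears it (a point fixed in the world has none). Each returns a list of dicts, best first, with "conf" (0 to 1); they miss things now and then, are a little off and sometimes report something else, mostly with a low value. They report only what shows in the picture. A call takes as long as a camera call. They do not tell look-alikes from the thing itself.
- models.search_frame(camera, label): "position" ([x, y, z] in mm, in world coordinates, good to about 4 mm: the middle of the surface that is visible of it).
- models.place_of(camera, label): "position" ([x, y, z] in mm, in world coordinates, good to about 4 mm: a listed point, or the origin of a listed thing).
The state is a dict: "t": time; "qpos": joint angles; "qvel": joint speeds; "joint_torque": joint torques, N m; "ee_pos": TCP position; "orientation": TCP orientation; "ft_force": force on the tool from outside, world axes, zero at the start; "moment": the same for the moment, N m; "width": finger opening in mm.
Only numpy, scipy, OpenCV 4.12 (cv2) and the standard library are available. Lean on these libraries where they do the work, as an engineer would, in place of code of your own. Each camera call takes 0.05 s, during which the arm holds its last target.

## Working session

There is one attempt and no reset: what is moved stays moved. The work goes in short steps, Python scripts to look and compute and a tool call to move; the robot and the scene stay as the last step left them, time stands still between calls to the robot, and variables do not carry over. Pictures are saved under pics/ and viewed, and the job is handed in when it is done.

Besides the shell and the picture viewer there is one more tool, called as a command line: name --argument value ..., lists and objects as JSON in quotes. apply_moves: Moves the arm, as the interface text tells. Its arguments: {"type":"object","properties":{"commands":{"type":"array","items":{"type":"array","items":{"type":"array","items":{"type":"number"}}}},"gripper":{"type":"number"}},"required":["commands"]}

```bash
mkdir -p pics; cat > h.py <<'E'
import numpy as np,cv2
from workcell import readout,viewer,models
def K(im):
    f=240/np.tan(np.radians(im["vertical_fov"])/2)
    return np.array([[f,0,im["cx"]],[0,f,im["cy"]],[0,0,1.]])
def snap(c,n):
    im=viewer.get_image(c); cv2.imwrite(f"pics/{n}.png",im["color"][:,:,::-1]); return im
def proj(im,P):
    return cv2.projectPoints(np.array(P,float).reshape(-1,1,3),np.array(im["rvec"],float),np.array(im["tvec"],float),K(im),np.array(im["D"],float))[0].reshape(-1,2)
def onz(im,uv,z):
    # pixel -> world at height z
    n=cv2.undistortPoints(np.array(uv,float).reshape(-1,1,2),K(im),np.array(im["D"],float)).reshape(-1,2)
    R=cv2.Rodrigues(np.array(im["rvec"],float))[0];t=np.array(im["tvec"],float).ravel()
    C=-R.T@t; out=[]
    for a in n:
        d=R.T@np.array([a[0],a[1],1]); out.append(C+d*(z-C[2])/d[2])
    return np.array(out)
E
python3 - <<'E'
from h import *
for c in("side","top"):
    im=snap(c,c+"0")
    R=cv2.Rodrigues(np.array(im["rvec"],float))[0];print(c,(-R.T@np.array(im["tvec"]).ravel()).round())
    for l in("feeder","lip","pivot","empty_chute","gate_end","boss","gate"):
        for m in(models.place_of,models.search_frame):
            try: print(l,m.__name__,[(np.round(d["position"]),round(d["conf"],2)) for d in m(c,l)][:6])
            except Exception as e: print(l,e)
print(readout.get_obs())
E
```

```text
side [154. 595. 780.]
feeder call [(array([574., -10.,  -0.]), 0.55)]
feeder call [(array([562.,  33.,  47.]), 0.67), (array([489., 102.,  20.]), 0.38)]
lip call [(array([574.,   6., 150.]), 0.7)]
lip call [(array([561.,  34.,  47.]), 0.88), (array([572., -40., 109.]), 0.59), (array([606., 157.,  77.]), 0.43)]
pivot call [(array([574., -11.,  95.]), 0.94)]
pivot call [(array([560.,  32.,  49.]), 0.95)]
empty_chute call [(array([ 528., -240.,   31.]), 0.77), (array([574., -12.,  -1.]), 0.69)]
empty_chute call [(array([563.,  33.,  48.]), 0.8)]
gate_end call [(array([ 555., -107.,  126.]), 0.95), (array([464., -41.,   1.]), 0.59)]
gate_end call [(array([570., -35., 110.]), 0.89), (array([579.,  32., 171.]), 0.69)]
boss call [(array([578.,  28., 160.]), 0.93), (array([377.,  35.,  12.]), 0.92), (array([474., 195.,  11.]), 0.76), (array([573.,  -9.,  96.]), 0.33)]
boss call [(array([762., -71.,  26.]), 0.78), (array([378.,  38.,  26.]), 0.77), (array([475., 202.,  23.]), 0.77), (array([578.,  35., 170.]), 0.71)]
gate it knows: boss, cup, empty_chute, feeder, gate_end, lane, lip, nozzle, 
[... 1263 characters left out ...]
 spare, weight
gate call [(array([564., -55., 111.]), 0.16)]
{'t': 1.4, 'qpos': array([ 1.32897063e+00,  4.23098397e-01,  1.62991838e+00,  1.02628295e-05,
        1.08856824e+00, -1.89983781e-02]), 'qvel': array([ 0.0027639 ,  0.00192813,  0.00081903, -0.00085272,  0.00146151,
       -0.00015865]), 'joint_torque': array([ 1.71158449e-04, -5.44595146e+01, -2.74031603e+01,  6.44349377e-02,
        1.71030237e-02, -1.79563261e-05]), 'ee_pos': array([138.08577101, 609.53587029, 404.66882877]), 'orientation': array([ 0.17495362,  1.563715  , -0.17493984]), 'ft_force': array([0.19560559, 0.007938  , 0.13693624]), 'moment': array([ 0.0253768 , -0.00972296, -0.00718798]), 'width': 87.99834721416207}
```

View pics/top0.png

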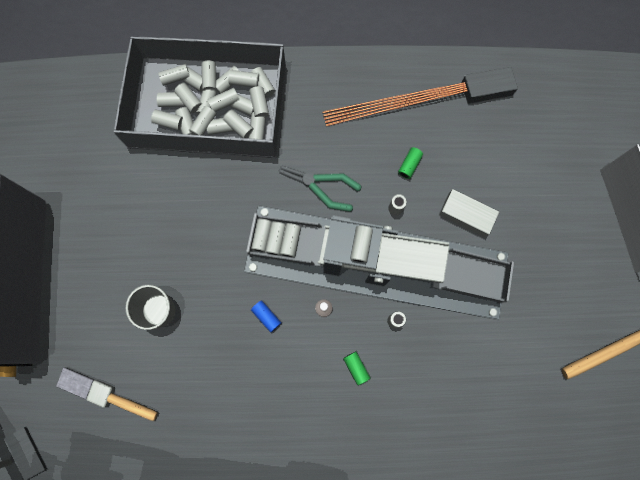

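View pics/side0.png

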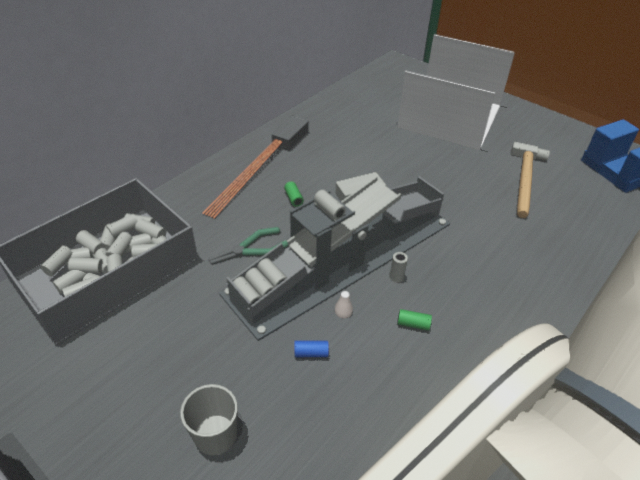

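The top view shows the feeder from (250,240) to (510,290) with the loaded chute on the left. The boss waits at (361,243), and the gate's raised end is near (447,262). The blue and green tubes are look-alikes. Next I'll refine the feeder pose with an overlay.

```bash
cat > fp.py <<'E'
from h import *
from scipy.optimize import least_squares
def W(p,q):
    q=np.atleast_2d(np.array(q,float));c,s=np.cos(p[2]),np.sin(p[2])
    return np.c_[p[0]+c*q[:,0]-s*q[:,1],p[1]+s*q[:,0]+c*q[:,1],q[:,2]]
E
python3 - <<'E'
from fp import *
q=[[0,-235],[0,-235],[0,12],[0,12],[0,0],[0,0],[0,-97],[0,-97],[0,43],[0,43],[0,0],[0,0]]
m=[[528,-240],[528,-244],[574,6],[579,-2],[574,-11],[576,-12],[555,-107],[552,-109],[578,28],[585,28],[574,-10],[578,-8]]
q=np.c_[np.array(q),np.zeros(len(q))]
r=least_squares(lambda p:(W(p,q)[:,:2]-np.array(m)).ravel(),[576,-10,-.2],x_scale=[1,1,.01],loss="soft_l1",f_scale=4)
p=r.x;print(p,r.fun.reshape(-1,2).round(1).tolist())
np.save("p.npy",p)
print("gate_end",W(p,[0,-97,126]),"press",W(p,[0,-92,0]),"boss",W(p,[0,43,162]))
for c in("top","side"):
    im=snap(c,c+"1");g=im["color"][:,:,::-1].copy();g=cv2.resize(g,None,fx=3,fy=3,interpolation=cv2.INTER_CUBIC)
    def poly(P,col):
        u=proj(im,W(p,P));cv2.polylines(g,[((u*3+1).astype(int)).reshape(-1,1,2)],True,col,1,cv2.LINE_AA)
    poly([[-65,-245,6],[65,-245,6],[65,245,6],[-65,245,6]],(0,0,255))
    poly([[-36,12,150],[36,12,150],[36,100,146],[-36,100,146]],(0,255,0))
    poly([[-28,43,162],[28,43,162]],(255,0,255))
    for a in(-.26,-.18):
        P=[]
        for x,y in((-31,-110),(31,-110),(31,0),(-31,0)): P.append([x,y*np.cos(a)-3*np.sin(a),97+3*np.cos(a)+y*np.sin(a)])
        poly(P,(0,255,255))
    u=(proj(im,W(p,[0,0,100]))[0]*3).astype(int); x0,y0=max(u[0]-400,0),max(u[1]-300,0)
    cv2.imwrite(f"pics/ov_{c}.png",g[y0:y0+600,x0:x0+800])
from scipy.spatial.transform import Rotation as Ro
o=readout.get_obs();M=Ro.from_rotvec(o["orientation"]).as_matrix();print(M.round(3))
E
```

```text
[ 5.74390032e+02 -1.17245114e+01 -2.00356641e-01] [[-0.4, -2.0], [-0.4, 2.0], [2.8, -6.0], [-2.2, 2.0], [0.4, -0.7], [-1.6, 0.3], [0.1, 0.2], [3.1, 2.2], [4.9, 2.4], [-2.1, 2.4], [0.4, -1.7], [-3.6, -3.7]]
gate_end [[ 555.08520367 -106.78409058  126.        ]] press [[ 556.08029792 -101.88411227    0.        ]] boss [[582.94784269  30.41530208 162.        ]]
[[ 0.     0.221  0.975]
 [-0.     0.975 -0.221]
 [-1.    -0.     0.   ]]
```

View pics/ov_top.png

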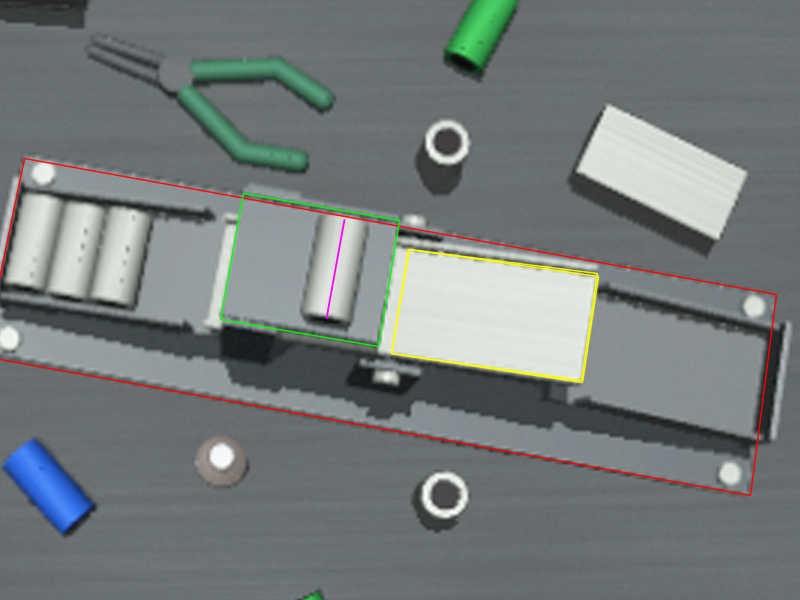

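View pics/ov_side.png

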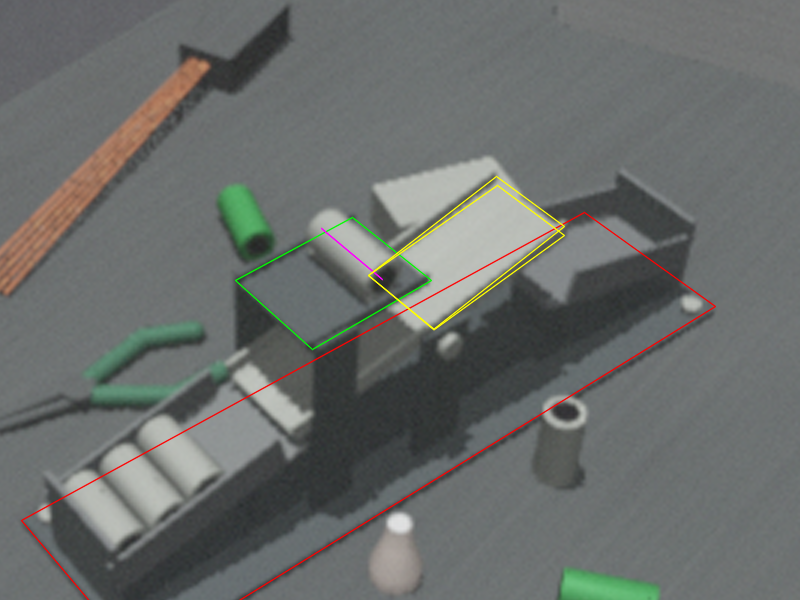

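The overlays agree with the picture to about 2 mm: the boss axis, ledge and gate outline coincide. I'm moving above the gate end with the jaw axis along feeder x and the fingers nearly closed.

apply_moves --commands '[[[0.026, -0.0445, 0, -0.097], [0.052, -0.089, 0, -0.194], [0.078, -0.1335, 0, -0.291], [0.104, -0.178, 0, -0.388], [0.13, -0.2225, 0, -0.485], [0.156, -0.267, 0, -0.582], [0.182, -0.3115, 0, -0.679], [0.209, -0.3555, 0, -0.775]]]' --gripper 0.02

```text
t: 2.5
ee_pos: [347.7, 252.6, 405.0]
orientation: [0.78, 1.426, -0.779]
ft_force: [1.5, -0.9, 0.6]
width: 20.4
```

apply_moves --commands '[[[0.026, -0.0445, 0, -0.097], [0.052, -0.089, 0, -0.194], [0.078, -0.1335, 0, -0.291], [0.104, -0.178, 0, -0.388], [0.13, -0.2225, 0, -0.485], [0.156, -0.267, 0, -0.582], [0.182, -0.3115, 0, -0.679], [0.209, -0.3555, 0, -0.774]]]'

```text
t: 3.5
ee_pos: [556.7, -103.2, 404.8]
orientation: [1.358, 1.105, -1.358]
ft_force: [0.2, 0.7, 0.1]
width: 19.9
```

apply_moves --commands '[[[0, 0, -0.03, 0], [0, 0, -0.06, 0], [0, 0, -0.075, 0], [0, 0, -0.075, 0]]]'

```text
t: 4.0
ee_pos: [555.9, -101.3, 329.0]
orientation: [1.355, 1.109, -1.357]
ft_force: [-0.2, -0.1, 0.5]
width: 20.2
```

```bash
python3 - <<'E'
from fp import *
from scipy.spatial.transform import Rotation as Ro
o=readout.get_obs();M=Ro.from_rotvec(o["orientation"]).as_matrix();print(np.arctan2(M[1,1],M[0,1]),o["ee_pos"],M[:,0].round(3))
p=np.load("p.npy");d=o["ee_pos"][:2]-p[:2];c,s=np.cos(p[2]),np.sin(p[2]);print("feeder xy",c*d[0]+s*d[1],-s*d[0]+c*d[1])
a=snap("side","s2")["color"];b=snap("top","t2")["color"]
g=np.hstack([a[120:420,200:520],b[150:450,240:560]])[:,:,::-1]
cv2.imwrite("pics/st2.png",cv2.resize(g,(800,375)))
E
```

```text
-0.20081025840969496 [ 555.88043675 -101.30668387  328.95895251] [-0.002  0.    -1.   ]
feeder xy -0.3107822197907204 -91.47389881849884
```

View pics/st2.png

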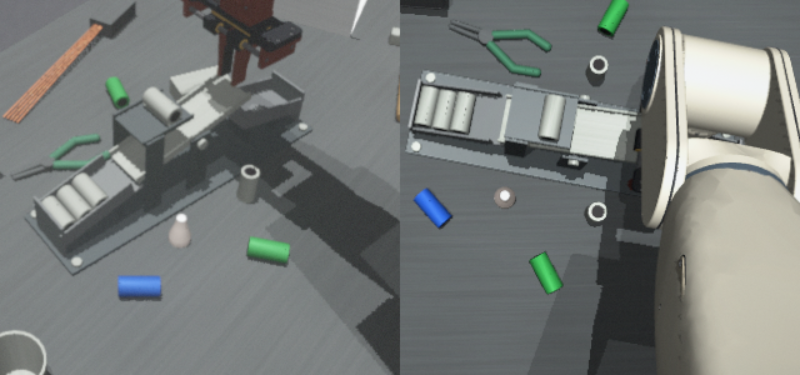

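The fingertips stand centred over the gate's raised end (about (240,75) in the left half), jaw aligned. I'll press down slowly.

apply_moves --commands '[[[0, 0, -0.008, 0], [0, 0, -0.016, 0], [0, 0, -0.022, 0], [0, 0, -0.028, 0], [0, 0, -0.034, 0], [0, 0, -0.04, 0], [0, 0, -0.046, 0], [0, 0, -0.052, 0]]]'

```text
t: 5.1
ee_pos: [556.2, -101.6, 277.4]
orientation: [1.356, 1.107, -1.355]
ft_force: [0.1, -3.5, 3.3]
width: 20.1
```

apply_moves --commands '[[[0, 0, -0.004, 0], [0, 0, -0.008, 0], [0, 0, -0.011, 0], [0, 0, -0.013, 0]]]'

```text
t: 5.6
ee_pos: [556.2, -101.1, 264.6]
orientation: [1.356, 1.108, -1.355]
ft_force: [0.9, 2.6, 4.8]
width: 20.2
```

apply_moves --commands '[[[0, 0, -0.0015, 0], [0, 0, -0.003, 0], [0, 0, -0.004, 0], [0, 0, -0.004, 0]]]'

```text
t: 6.1
ee_pos: [555.9, -101.5, 260.5]
orientation: [1.356, 1.108, -1.356]
ft_force: [0.9, 0.7, 1.9]
width: 20.0
```

apply_moves --commands '[[[0, 0, -0.001, 0], [0, 0, -0.002, 0], [0, 0, -0.002, 0]]]'

```text
t: 6.48
ee_pos: [556.0, -101.4, 260.0]
orientation: [1.356, 1.107, -1.356]
ft_force: [-3.7, 3.3, 16.9]
width: 20.2
```

apply_moves --commands '[[[0, 0, -0.001, 0], [0, 0, -0.0015, 0], [0, 0, -0.0015, 0]]]'

```text
t: 6.85
ee_pos: [556.1, -101.4, 259.7]
orientation: [1.356, 1.107, -1.355]
ft_force: [-7.8, 3.4, 30.5]
width: 20.2
```

Force jumped to 30 N at tip z = 78 mm, where I expected the stop. I'll retract and look.

apply_moves --commands '[[[0, 0, 0.01, 0], [0, 0, 0.045, 0], [0, 0, 0.09, 0], [0, 0, 0.135, 0], [0, 0, 0.15, 0], [0, 0, 0.15, 0]]]'

```text
t: 7.6
ee_pos: [555.9, -101.6, 407.2]
orientation: [1.356, 1.107, -1.355]
ft_force: [-0.5, 0.7, -2.0]
width: 19.8
```

```bash
python3 - <<'E'
from fp import *
p=np.load("p.npy");o=readout.get_obs();print(o["ee_pos"],o["ft_force"])
print("behind",W(p,[0,82,0])-np.r_[o["ee_pos"][:2],0], "unit -y",W(p,[0,-1,0])[0,:2]-p[:2])
im=snap("side","s3");g=cv2.resize(im["color"][:,:,::-1],None,fx=3,fy=3,interpolation=cv2.INTER_CUBIC)
for a,col in((.26,(0,255,0)),(.21,(0,0,255))):
    P=[[x,y*np.cos(a)-3*np.sin(a),97+3*np.cos(a)+y*np.sin(a)] for x,y in((-31,-110),(31,-110),(31,0),(-31,0))]
    u=proj(im,W(p,P));cv2.polylines(g,[((u*3+1).astype(int)).reshape(-1,1,2)],True,col,1,cv2.LINE_AA)
u=(proj(im,W(p,[0,0,100]))[0]*3).astype(int)
cv2.imwrite("pics/s3o.png",g[u[1]-300:u[1]+300,u[0]-400:u[0]+400])
print([(d["position"],d["conf"]) for d in models.place_of("side","gate_end")])
E
```

```text
[ 555.89416352 -101.55575394  407.21966443] [-0.45843952  0.68437478 -1.99719144]
behind [[ 34.81541432 170.19088684   0.        ]] unit -y [-0.19901885 -0.97999566]
[([552.9, -108.5, 78.7], 0.87), ([493.2, 404.4, -1.1], 0.41)]
```

View pics/s3o.png

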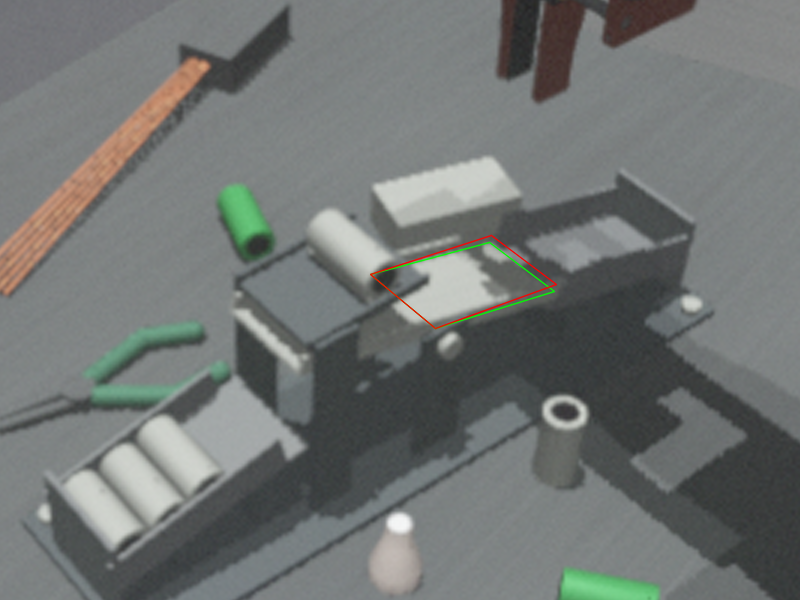

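The gate lies along the 0.26 rad outline, and the boss still waits on the ledge. Now I'm moving behind the boss.

apply_moves --commands '[[[0.009, 0.0425, 0, 0], [0.0175, 0.085, 0, 0], [0.026, 0.128, 0, 0], [0.035, 0.17, 0, 0], [0.035, 0.17, 0, 0], [0.035, 0.17, -0.03, 0], [0.035, 0.17, -0.05, 0], [0.035, 0.17, -0.05, 0]]]'

```text
t: 8.7
ee_pos: [590.0, 67.5, 354.3]
orientation: [1.352, 1.11, -1.361]
ft_force: [-0.8, -0.1, -0.6]
width: 20.1
```

```bash
python3 - <<'E'
from fp import *
p=np.load("p.npy");o=readout.get_obs();print(o["ee_pos"],o["ft_force"])
d=o["ee_pos"][:2]-p[:2];c,s=np.cos(p[2]),np.sin(p[2]);print("feeder xy",c*d[0]+s*d[1],-s*d[0]+c*d[1])
a=snap("side","s4")["color"][150:330,240:480,::-1]
cv2.imwrite("pics/s4z.png",cv2.resize(a,None,fx=3.3,fy=3.3,interpolation=cv2.INTER_CUBIC))
E
```

```text
[589.98381703  67.54414119 354.31435501] [-0.81513994 -0.10234898 -0.60533288]
feeder xy -0.49411453641310743 80.78639277366727
```

View pics/s4z.png

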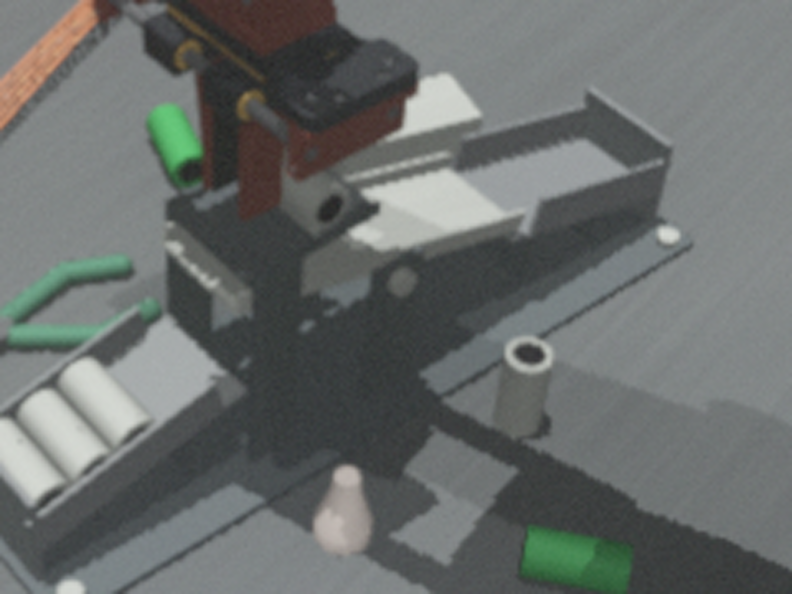

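The fingers are behind the boss and centred. I'll lower to the boss's mid-height and approach.

apply_moves --commands '[[[0, 0, -0.008, 0], [0, 0, -0.015, 0], [0, 0, -0.015, 0], [-0.001, -0.005, -0.015, 0], [-0.0018, -0.009, -0.015, 0], [-0.0024, -0.012, -0.015, 0]]]'

```text
t: 9.5
ee_pos: [588.6, 56.2, 342.4]
orientation: [1.356, 1.107, -1.356]
ft_force: [0.1, 0.3, -0.4]
width: 20.3
```

apply_moves --commands '[[[-0.0006, -0.003, 0, 0], [-0.0012, -0.006, 0, 0], [-0.0018, -0.009, 0, 0], [-0.0024, -0.012, 0, 0], [-0.003, -0.015, 0, 0], [-0.0036, -0.018, 0, 0]]]'

```text
t: 10.25
ee_pos: [585.0, 38.3, 342.2]
orientation: [1.356, 1.107, -1.356]
ft_force: [-0.2, 0.8, 1.0]
width: 20.1
```

```bash
python3 - <<'E'
from fp import *
p=np.load("p.npy");o=readout.get_obs();print(o["ee_pos"],o["ft_force"])
d=o["ee_pos"][:2]-p[:2];c,s=np.cos(p[2]),np.sin(p[2]);print("feeder xy",c*d[0]+s*d[1],-s*d[0]+c*d[1])
a=snap("side","s5")["color"][150:330,240:480,::-1]
cv2.imwrite("pics/s5z.png",cv2.resize(a,None,fx=3.3,fy=3.3,interpolation=cv2.INTER_CUBIC))
E
```

```text
[585.03161222  38.32626337 342.16793117] [-0.20155231  0.84709227  1.02895059]
feeder xy 0.46765468622684736 51.16741715772538
```

View pics/s5z.png

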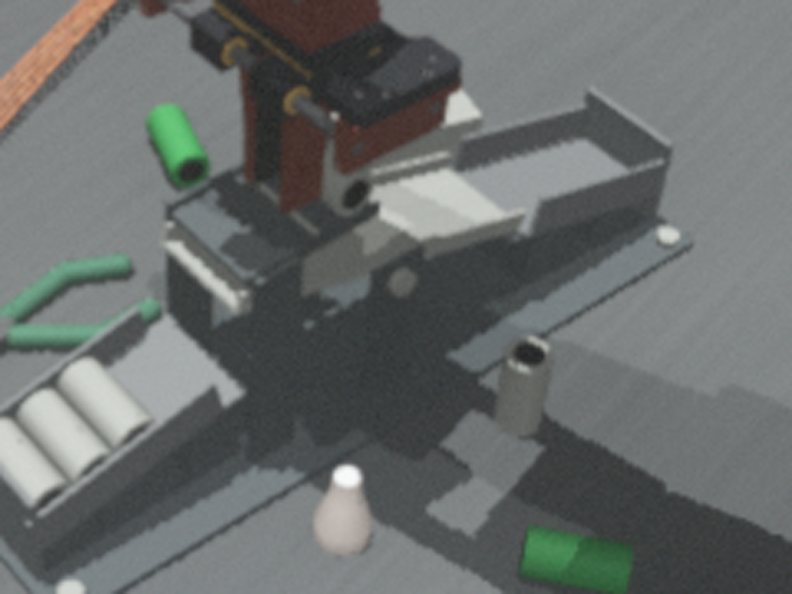

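The boss rolls along square to the ledge, centred (near (345,185)). I'll go on gently over the lip.

apply_moves --commands '[[[-0.0005, -0.0025, 0, 0], [-0.001, -0.005, 0, 0], [-0.0015, -0.0075, 0, 0], [-0.002, -0.01, 0, 0], [-0.0025, -0.0125, 0, 0], [-0.003, -0.015, 0, 0], [-0.0034, -0.017, 0, 0], [-0.0034, -0.017, 0, 0]]]'

```text
t: 11.3
ee_pos: [581.6, 21.4, 342.2]
orientation: [1.356, 1.107, -1.356]
ft_force: [0.2, -0.2, 0.1]
width: 20.6
```

```bash
python3 - <<'E'
from fp import *
p=np.load("p.npy");o=readout.get_obs();print(o["ee_pos"],o["ft_force"])
a=snap("side","s6")["color"][150:330,240:480,::-1]
cv2.imwrite("pics/s6z.png",cv2.resize(a,None,fx=3.3,fy=3.3,interpolation=cv2.INTER_CUBIC))
E
```

```text
[581.64204412  21.36680725 342.17000454] [ 0.21303214 -0.2193193   0.06002161]
```

View pics/s6z.png

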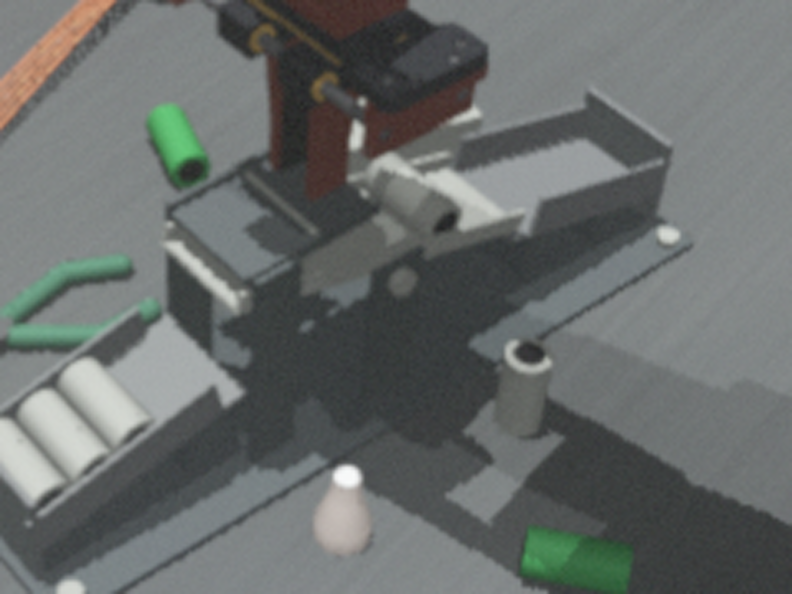

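The boss is over the lip and dropping onto the gate (near (415,195)). I'll retract up and away and let it settle.

apply_moves --commands '[[[0, 0, 0, 0], [0, 0, 0, 0], [0, 0, 0.02, 0], [0, 0, 0.06, 0], [0, 0, 0.1, 0], [0, 0.03, 0.13, 0], [0, 0.07, 0.13, 0], [0, 0.07, 0.13, 0]]]'

```text
t: 12.35
ee_pos: [581.5, 93.5, 472.6]
orientation: [1.354, 1.109, -1.353]
ft_force: [-0.1, -0.2, -1.3]
width: 20.0
```

```bash
python3 - <<'E'
from fp import *
p=np.load("p.npy");o=readout.get_obs();print(o["t"],o["ee_pos"],o["ft_force"])
a=snap("side","s7")["color"][150:330,240:480,::-1]
cv2.imwrite("pics/s7z.png",cv2.resize(a,None,fx=3.3,fy=3.3,interpolation=cv2.INTER_CUBIC))
c,s=np.cos(p[2]),np.sin(p[2])
for l in("boss","gate_end","lane","nozzle","spare"):
  for d in models.place_of("side",l):
    if d["conf"]>.4:
        q=np.array(d["position"]);e=q[:2]-p[:2];print(l,round(d["conf"],2),(c*e[0]+s*e[1]).round(),(-s*e[0]+c*e[1]).round(),q[2])
E
```

```text
12.35 [581.47648224  93.49132918 472.63258893] [-0.0720164  -0.16986549 -1.27356437]
boss 0.96 -137.0 182.0 12.0
boss 0.83 -199.0 3.0 16.2
boss 0.75 -4.0 -225.0 50.0
boss 0.69 200.0 -28.0 16.6
gate_end 0.82 -1.0 -101.0 79.4
lane 0.62 1.0 198.0 57.6
lane 0.59 -1.0 165.0 64.9
nozzle 0.77 -101.0 87.0 0.2
spare 0.62 -101.0 -48.0 2.4
```

View pics/s7z.png

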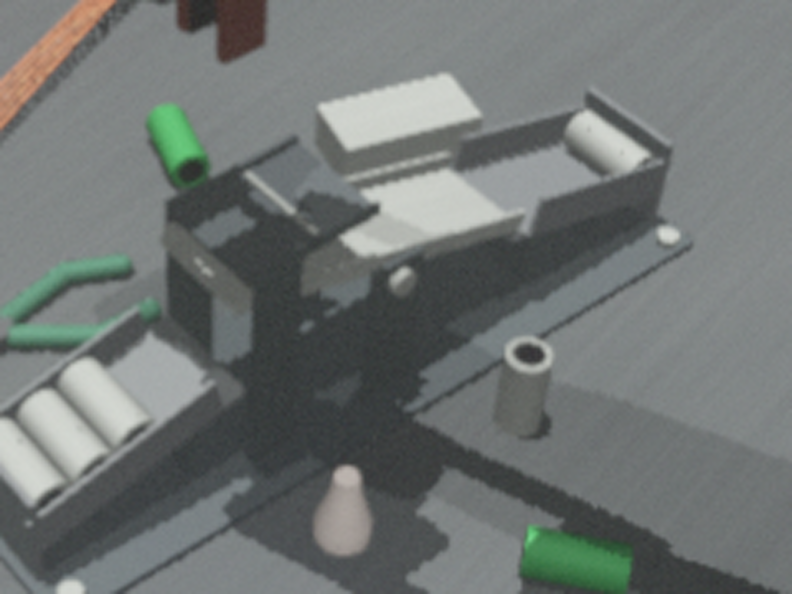

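The boss lies against the stop wall (near (610,145)) and the gate is still down. I'll wait a second, recheck and hand in.

apply_moves --commands '[[[0, 0, 0, 0], [0, 0, 0, 0], [0, 0, 0, 0], [0, 0, 0, 0], [0, 0, 0, 0], [0, 0, 0, 0], [0, 0, 0, 0], [0, 0, 0, 0]]]'

```text
t: 13.65
ee_pos: [581.7, 91.6, 472.2]
orientation: [1.356, 1.107, -1.356]
ft_force: [-0.1, 0.1, 0.1]
width: 19.7
```

```bash
python3 - <<'E'
from fp import *
from workcell import workorder
a=cv2.imread("pics/s7.png").astype(int)[150:330,300:480];snap("side","s8");b=cv2.imread("pics/s8.png").astype(int)[150:330,300:480]
print("diff around boss",np.abs(a-b)[25:60,105:140].mean(), readout.get_obs()["ft_force"])
print([(np.round(d["position"]),d["conf"]) for l in("boss","gate_end") for d in models.place_of("side",l)])
print(workorder.close_job())
E
```

```text
diff around boss 1.5436734693877552 [ 0.04641414 -0.24779159  0.17531747]
[(array([ 531., -232.,   50.]), 0.88), (array([475., 195.,  14.]), 0.72), (array([379.,  34.,  14.]), 0.6), (array([766., -78.,  17.]), 0.5), (array([ 555., -110.,   77.]), 0.96)]
the job is handed in; nothing more can be done
None
```

I rocked the gate fully over to the empty chute's side, and the waiting boss now lies against that chute's stop wall. The job was handed in at about 14 s of the 40 s allowed. The hand-in reports no verdict, so success rests on my own checks.

- **Gate:** I pressed the raised end down with the nearly closed fingertips until the force rose to about 30 N at its stop. An overlay on the camera picture then matched the full 0.26 rad position, with the boss still on the ledge.
- **Boss:** I pushed it slowly over the lip from behind, and readings between push moves were about 1 N. It dropped onto the gate and rolled down into the empty chute.
- **Last checks:** The network put the boss at about feeder y = -225 mm, z = 50 mm, both within the required ranges. The gate end read 77 mm high, still fully over. The boss showed no change between two pictures a second apart. The arm was clear, with near-zero force.
- **Other things:** The loaded bosses and the nearby bystanders looked unmoved in the side view. I did not separately check the pliers' and cup's positions after the job.

The gate's contact force as the boss landed was not measured. I saw it only in one picture of the boss dropping onto the gate.

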